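# Uncover the sample pot and hold the heating block's sprung cover as a shield

### The arm

A 6-joint arm with a two-finger parallel gripper is mounted at the origin on the work surface. World frame = base frame: x ahead of the robot, y to its left, z up, the work surface at z = 0. Lengths are in m, angles in degrees, forces in N, time in s.
With the tool pointing down it reaches from about 0.3 to 0.75 m from the base axis. Payload 8.5 kg.
Tool frame: the origin (TCP) lies between the finger pads; the fingertips stand env.finger_overhang ahead of it and the grasp point (between the pads) lies 2 mm behind it (env.finger_overhang is the distance from the TCP to the fingertips, in m); z points along the fingers, y is the line along which they close (so a half turn about z gives the same grasp; the last joint's range is limited). The gripper opens to 85 mm and grips with 20 to 120 N. Pads are 22 mm wide; open, the fingers measure 114 mm over their backs; the gripper's body (76 mm by 85 mm) begins 54 mm behind the grasp point. The pads swing forward as they close: fully open they stand 13 mm farther back than shut.
Start: joints at [-75.533, 21.807, 74.336, -0, 83.858, -12.336], TCP at [0.248, -0.491, 0.248] pointing down, gripper open.
Joint ranges: [-178.18, 178.18], [-50.72, 133.34], [12.68, 142.11], [-81.47, 261.47], [9.98, 163.14], [-165.26, 165.26]. Speed limits (degrees/s): [136.94, 136.94, 180, 180, 180, 180].

### API

Orientations are given as a 3x3 rotation matrix whose columns are the frame's x, y, z axes.
In Python, from rig import env gives the robot as it stands. The module is installed in compiled form; this text tells all that it offers.
- The arm moves only by the tool jog_arm, never from a script. Its arguments are lists of equal length, an entry for each row: "hand": the finger opening in m, from 0 to 0.0854; "travel": the shift along the world's x, y, z in m, a list of three; "yaw": the turn about the world's z in rad. A call has exactly 5 rows; each row shifts and turns the commanded pose from where the row before left it; what a row does not reach is not made up. A row lasts 1/8 s, in which the tool goes at most 62.5 mm and 10.7 degrees, less where a joint would pass 70% of its speed; a pose out of reach is approached as far as the arm can. A call is refused whole if a number of a shift passes 0.0625 or a number of a turn 0.188, either way. A call with a gripper value outside its range is refused whole. The fingers move at their own pace and stop on an object; "grip_force" is the grip in N (left out, the last holds). Time passes only in rows, so rows that do not move let the fingers close, or fill a call up. It gives the time, the measured TCP pose, the force, the opening and the grip force at its end, in the units of the state.
- env.observe(): the state, without advancing time (a new reading comes with each control period).
- env.get_image(name): name is "scene" or "top" or "wrist"; returns the picture (400x640x3 uint8, red, green, blue); there is no depth.
- env.calibration(name): a dict with "fx", "fy", "cx", "cy" (pixels), "k1" (the pictures are not rectified: a ray, as slopes to the right and down, at radius r is drawn at 1 + k1 r^2 times it, then the intrinsics apply), "position" and "rotation" of the camera in the world; the wrist camera has in their place "hand_eye" (4x4, takes a point from camera to tool coordinates, whose origin is the TCP and whose axes are the flange's). Camera axes: x right, y down, z forward; pixel columns grow to the right and rows downward; lengths in m; the calibration is good to about 2 mm. A picture is of the moment at which its call begins: read the wrist's pose just before it. calibration takes no time and is no camera call.
- env.close_job(): hands the job in; it is judged then, once.
The state is a dict: "time_s": time; "q": joint angles; "qvel": joint speeds; "joint_efforts": joint torques, N m; "position": TCP position; "tool_rot": TCP orientation; "ft_force": force on the tool from outside, world axes, zero at the start; "wrist_torque": the same for the moment, N m; "grip_width": finger opening in m; "gripper_force": force on a finger pad.
Only numpy, scipy, OpenCV 4.12 (cv2) and the standard library are available. Lean on these libraries where they do the work, as an engineer would, in place of code of your own. Each camera call takes 0.05 s, during which the arm holds its last target. There are 200 camera calls.

### The job

A colleague is about to move samples from the steel pot into the heating block and needs both hands: lift the black-knobbed green lid off the pot and set it down, knob up, near the middle of the white tile, leaving the pot and everything else where it stands. Then raise the heating block's blue sprung cover (orange handle) just past its balance point (the red marks on its hinges), without letting it swing right open, ease it back and keep it just below the balance point (about at the green marks) as a splash shield. Finish still holding the cover there, steady; do not let go of it.

Things in the scene. Friction and masses are not known exactly. Their poses are not given: they have to be found in the camera images.
- lid_knob (a point): middle of the black knob (upright cylinder, 26 mm across, 24 mm tall, with a thinner 16 mm neck below) of the pot's loose green lid; z up. The lid is a disc 104 mm across and 6 mm thick whose underside lies 22 mm below this point, with a round grey plug 78 mm across and 8 mm deep under it that sits loosely in the pot's mouth. The plug's foot, on which the lid stands when set down, is 30 mm below this point. Mass about 0.09 kg
- potlid: the same loose lid; origin at the centre of the plug's foot, z up through the knob
- pot: loose open steel pot, 96 mm across outside, 80 mm tall, wall 5 mm, 0.6 kg; origin at the centre of its underside
- tile_top (a point): centre of the top of the fixed white square tile, 150 x 150 mm, 6 mm thick; the lid goes here. The pot may stand to the left and the tile to the right of the heating block or the other way round
- heater: the fixed ivory heating block, 200 mm deep (x), 240 mm wide (y), 100 mm tall; origin at the centre of its underside; x points from its front (panel, towards the robot) to its back, z up
- cover_hinge (a point): middle of the cover's hinge axis, at the back top edge of the heating block, 85 mm behind the heater's origin and 108 mm up; the axis runs along the heater's y; on grey hinge discs at both ends a red mark shows the cover's balance angle (0.95 rad above level) and a green mark the angle 0.80 rad
- cover (a joint): angle of the blue framed clear cover (170 mm from hinge to front edge, 200 mm wide, 14 mm thick, 0.7 kg): 0 shut and level at the start, grows as its front rises, stop at 1.5 rad. A spring carries part of its weight: below 0.95 rad (the balance point) the cover falls shut on its own, above it the cover swings fully open on its own. Shut, about 2 N at the handle starts it; near balance well under 1 N. The hinge does not hold it by friction
- cover_handle (a point): centre of the cover's orange handle: a round disc 32 mm across with its axis along the heater's y, 26 mm wide between its flat faces, on a 12 mm wide arm in front of the cover, 225 mm from the hinge axis and level with it when shut (40 mm in front of the heater's front face). Pinched by its two flat faces from above it can turn between the fingers as the cover rises. Its axes are the cover's own: y along the hinge, x from handle to hinge
- reagent: bystander: loose amber bottle, 64 mm across, 150 mm tall; origin at the centre of its underside
- mixer: bystander: loose blue and grey mixer, 110 mm across, 85 mm tall; origin at the centre of its underside
There are look-alikes about, which are no part of the job. Leave any purple look-alike of the potlid alone. Of the things shaped like the part that bears tile_top, the white one is meant.

How it is judged:
By the outcome, as a careful person would: the job done as asked, in the order asked, and still so for the second after the job is handed in, while the arm keeps its last pose, push and grip.
It also fails if it takes over 72 s, if anything falls off the work surface, if the arm or the gripper's body presses on something with over 40 N, if the wrist force passes 120 N, or if a joint passes its speed limit or range.

## Working session

There is one attempt and no reset: what is moved stays moved. The work goes in short steps, Python scripts to look and compute and a tool call to move; the robot and the scene stay as the last step left them, time stands still between calls to the robot, and variables do not carry over. Pictures are saved under pics/ and viewed, at most 10 in all, crops included, and the job is handed in when it is done.

Besides the shell and the picture viewer there is one more tool, called after "Emit:" as name(argument=value, ...) on one line, values as JSON. jog_arm: Moves the arm, as the interface text tells. Its arguments: {"type":"object","properties":{"hand":{"type":"array"},"travel":{"type":"array"},"yaw":{"type":"array"},"grip_force":{"type":"number"}},"required":["hand","travel","yaw"]}

```bash
mkdir -p pics; cat > h.py <<'E'
import numpy as np, cv2
from rig import env
def save(n,f):
    im=env.get_image(n); cv2.imwrite(f,im[:,:,::-1]); return im
def ray(n,u,v,st=None):
    c=env.calibration(n)
    d=np.array([(u-c["cx"])/c["fx"],(v-c["cy"])/c["fy"]])
    p=d.copy()
    for _ in range(20): p=d/(1+c["k1"]*(p@p))
    r=np.array([p[0],p[1],1.])
    if "hand_eye" in c:
        H=np.array(c["hand_eye"]);R=np.array(st["tool_rot"]);t=np.array(st["position"])
        return R@H[:3,3]+t, R@(H[:3,:3]@r)
    return np.array(c["position"]),np.array(c["rotation"])@r
def atz(n,u,v,z,st=None):
    o,d=ray(n,u,v,st); return o+d*(z-o[2])/d[2]
def tri(*rs):
    A=np.zeros((3,3));b=np.zeros(3)
    for o,d in rs:
        d=d/np.linalg.norm(d);P=np.eye(3)-np.outer(d,d);A+=P;b+=P@o
    x=np.linalg.solve(A,b)
    return x,[float(np.linalg.norm(np.cross(x-o,d/np.linalg.norm(d)))) for o,d in rs]
E
python3 - <<'E'
from h import *
np.set_printoptions(precision=4,suppress=True)
a=save("scene","pics/s.png");b=save("top","pics/t.png")
s=env.observe();print(s,env.finger_overhang)
for n in("scene","top","wrist"):print(n,env.calibration(n))
E
```

```text
{'time_s': 0.1, 'q': array([-75.5304,  21.8361,  74.3794,  -0.0009,  83.8583, -12.335 ]), 'qvel': array([-0.0838, -0.0469, -0.1642, -0.0105,  0.0584, -0.1103]), 'joint_efforts': array([  0.0032, -44.9222, -23.1656,  -0.0002,   0.0037,  -0.    ]), 'position': array([ 0.248 , -0.4907,  0.2478]), 'tool_rot': array([[ 0.8925,  0.451 , -0.0003],
       [ 0.451 , -0.8925,  0.0012],
       [ 0.0003, -0.0013, -1.    ]]), 'ft_force': array([ 0.4435, -0.0257,  0.3363]), 'wrist_torque': array([ 0.008 , -0.0203,  0.0221]), 'gripper_force': 0.0, 'grip_width': 0.08550576619968263} 0.017
scene {'fx': 442.31542074703316, 'fy': 442.31542074703316, 'cx': 319.23665378629454, 'cy': 201.25476550220665, 'k1': -0.11030187915090463, 'position': array([ 1.0837, -0.0235,  0.9635]), 'rotation': array([[ 0.0578,  0.8237, -0.5641],
       [ 0.9983, -0.0475,  0.0329],
       [ 0.0003, -0.565 , -0.8251]])}
top {'fx': 514.4962167535059, 'fy': 514.4962167535059, 'cx': 314.5661138354722, 'cy': 201.10128496016452, 'k1': -0.05242183067183097, 'position': array([0.406 , 0.0116, 1.4539]), 'rotation': array([[ 0.0216, -0.998 ,  0.0601],
       [-0.9998, -0.0214,  0.0039],
       [-0.0026, -0.0601, -0.9982]])}
wrist {'fx': 342.8494778528626, 'fy': 342.8494778528626, 'cx': 320.78623435895247, 'cy': 200.6889166898247, 'k1': -0.002204835667964763, 'hand_eye': array([[ 0.0004, -0.9654, -0.2606,  0.0661],
       [ 1.    ,  0.0004,  0.0001, -0.0003],
       [-0.    , -0.2606,  0.9654, -0.1251],
       [ 0.    ,  0.    ,  0.    ,  1.    ]])}
```

View pics/s.png

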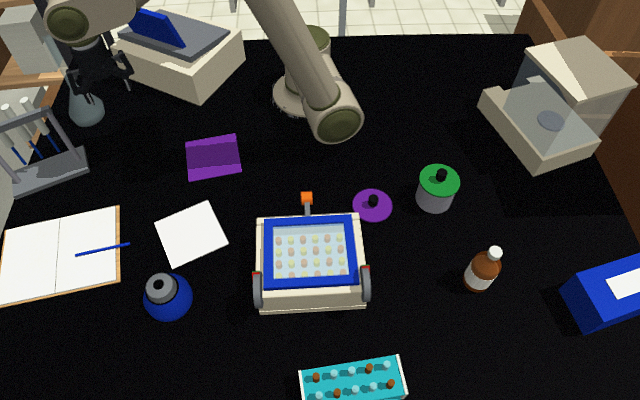

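View pics/t.png

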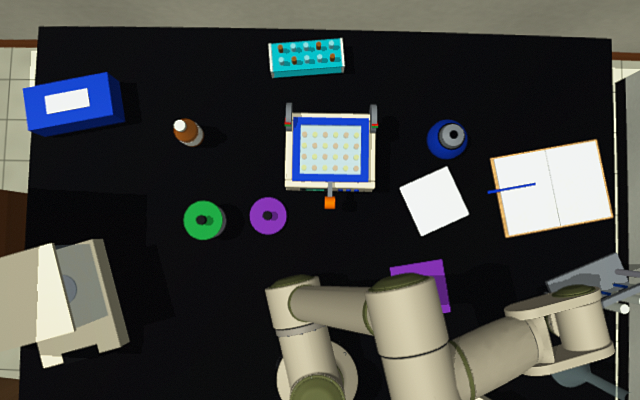

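Both views show the green lid (top 203,220; scene 440,178), the white tile (top 434,201; scene 191,234) and the orange handle (top 330,202; scene 307,198). The purple lid and purple tile are look-alikes. I'll enlarge these to measure.

```bash
python3 - <<'E'
import cv2,numpy as np
s=cv2.imread("pics/s.png");t=cv2.imread("pics/t.png")
r=lambda i,u,v:cv2.resize(i[v:v+48,u:u+66],None,fx=6,fy=6,interpolation=cv2.INTER_CUBIC)
cv2.imwrite("pics/c1.png",np.vstack([np.hstack([r(s,407,155),r(s,274,178)]),np.hstack([r(t,170,196),r(t,297,172)])]))
def cen(im,f,box):
    u,v,w,h=box;c=im[v:v+h,u:u+w].astype(int);m=f(c[...,2],c[...,1],c[...,0]);y,x=np.nonzero(m);return x.mean()+u,y.mean()+v,m.sum()
g=lambda r,g,b:(g>80)&(r<g*.6)&(b<g*.75)
o=lambda r,g,b:(r>150)&(b<80)&(g<150)
w=lambda r,g,b:(r>190)&(b>180)&(g>180)
print(cen(s,g,(405,155,70,70)),cen(t,g,(170,190,70,60)))
print(cen(s,o,(290,180,40,40)),cen(t,o,(315,190,30,30)))
for im,b in((s,(148,195,85,78)),(t,(390,160,85,80))):
    print(cen(im,w,b)); u,v,ww,h=b
    c=im[v:v+h,u:u+ww];m=(c.min(2)>180).astype(np.uint8)
    k=max(cv2.findContours(m,0,2)[0],key=cv2.contourArea);print(cv2.boxPoints(cv2.minAreaRect(k))+[u,v], cv2.approxPolyDP(k,6,True)[:,0]+[u,v])
E
```

```text
(np.float64(439.2811501597444), np.float64(180.45899893503727), np.int64(939)) (np.float64(202.7736842105263), np.float64(219.8640350877193), np.int64(1140))
(np.float64(306.1694915254237), np.float64(196.88983050847457), np.int64(118)) (np.float64(329.46153846153845), np.float64(202.45299145299145), np.int64(117))
(np.float64(190.06686930091186), np.float64(233.7406281661601), np.int64(2961))
[[152.0172348  222.70690155]
 [208.74137878 198.39655113]
 [228.39656067 244.25862885]
 [171.67241669 268.56897736]] [[208 201]
 [154 223]
 [172 268]
 [227 243]]
(np.float64(433.7747193045998), np.float64(200.77906555595797), np.int64(2761))
[[398.71156216 187.37757111]
 [446.29725647 165.3256588 ]
 [468.75857544 213.79480743]
 [421.17288208 235.84671783]] [[447 167]
 [400 187]
 [421 235]
 [468 213]]
```

View pics/c1.png

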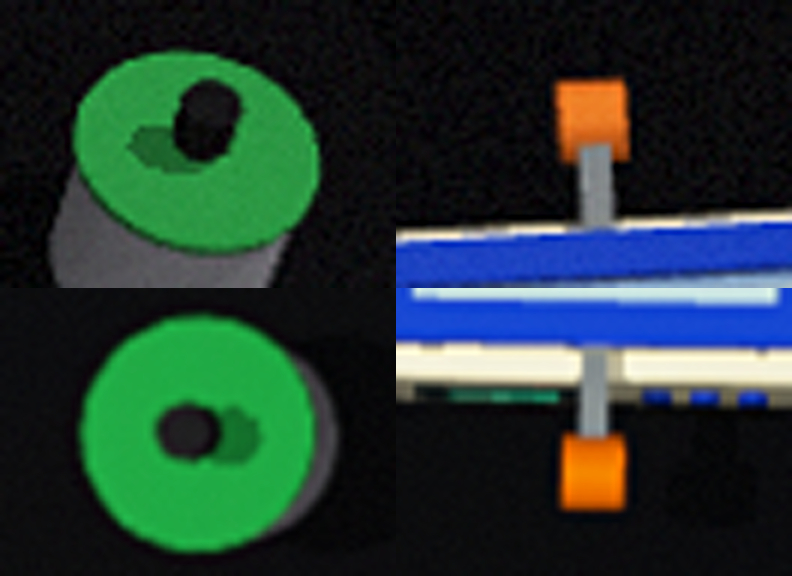

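Crop: knob middle at scene (441.1,174.5), top (201.2,219.8). Handle centre at scene (306.4,197.5), top (329.7,202.5).

```bash
python3 - <<'E'
from h import *
np.set_printoptions(precision=4,suppress=True)
T=lambda a,b:print(*tri(ray("scene",*a),ray("top",*b)))
T((441.1,174.5),(201.2,219.8)); T((439.5,180.0),(202.5,219.8)); T((306.3,197.4),(329.6,202.5)); T((190.1,233.7),(433.8,200.8))
print("tile corners")
q=[atz("top",*p,.006) for p in((447,167),(400,187),(421,235),(468,213))]
for p in q:print(p)
print([np.linalg.norm(q[i]-q[i-1]) for i in range(4)])
# blue cover outline in top, z=.115
t=cv2.imread("pics/t.png").astype(int)[105:195,280:385]
m=((t[...,0]>150)&(t[...,2]<80)).astype(np.uint8)
k=max(cv2.findContours(m,0,2)[0],key=cv2.contourArea);bx=cv2.boxPoints(cv2.minAreaRect(k))+[280,105]
print(bx)
b=[atz("top",*p,.115) for p in bx]
for p in b:print(p)
for i in range(4):
    d=b[i]-b[i-1];print(np.linalg.norm(d),np.degrees(np.arctan2(d[1],d[0])))
E
```

```text
[0.432  0.3161 0.1025] [0.0016746872295090344, 0.0016746872295090426]
[0.4324 0.3172 0.0803] [0.0013735887017012928, 0.001373588701701497]
[ 0.4844 -0.0209  0.1057] [0.0017276243558029861, 0.0017276243558029861]
[ 0.5019 -0.3212 -0.0064] [0.0011313072790987623, 0.0011313072790987205]
tile corners
[ 0.5982 -0.3566  0.006 ]
[ 0.5382 -0.2233  0.006 ]
[ 0.404  -0.2842  0.006 ]
[ 0.4687 -0.4171  0.006 ]
[np.float64(0.1428588574812713), np.float64(0.14610200711486193), np.float64(0.14736694999421804), np.float64(0.14778463430813515)]
[[291.7895 180.3665]
 [292.9657 116.8512]
 [368.7175 118.254 ]
 [367.5413 181.7693]]
[0.5396 0.0775 0.115 ]
[0.7079 0.0786 0.115 ]
[ 0.7085 -0.1212  0.115 ]
[ 0.5401 -0.1205  0.115 ]
0.19805433630831099 90.16281755723436
0.16831782705342113 0.35984825782944335
0.19980704682396788 -89.84248251051983
0.16830244289710009 179.76318166094197
```

Emit:
jog_arm(hand=[0.06, 0.06, 0.06, 0.06, 0.06], travel=[[0.018, 0.054, 0], [0.018, 0.054, 0], [0.018, 0.054, 0], [0.018, 0.054, 0], [0.018, 0.054, 0]], yaw=[-0.094, -0.094, -0.094, -0.094, -0.092], grip_force=40)

```text
time_s: 0.72
position: [0.3381, -0.2191, 0.2482]
tool_rot: [[1.0, -0.004, -0.0], [-0.004, -1.0, 0.0], [-0.0, -0.0, -1.0]]
ft_force: [1.1, -0.1, -0.3]
grip_width: 0.0598
gripper_force: 0.0
```

Emit:
jog_arm(hand=[0.06, 0.06, 0.06, 0.06, 0.06], travel=[[0.018, 0.054, 0], [0.018, 0.054, 0], [0.018, 0.054, 0], [0.018, 0.054, 0], [0.018, 0.054, 0]], yaw=[0, 0, 0, 0, 0])

```text
time_s: 1.35
position: [0.4282, 0.051, 0.2483]
tool_rot: [[1.0, -0.0, 0.0], [-0.0, -1.0, -0.0], [0.0, 0.0, -1.0]]
ft_force: [0.5, -1.1, -0.8]
grip_width: 0.0596
gripper_force: 0.0
```

Emit:
jog_arm(hand=[0.06, 0.06, 0.06, 0.06, 0.06], travel=[[0, 0.054, -0.01], [0, 0.054, -0.01], [0, 0.054, -0.02], [0, 0.054, -0.01], [0, 0.04, 0]], yaw=[0, 0, 0, 0, 0])

```text
time_s: 1.98
position: [0.4272, 0.307, 0.1971]
tool_rot: [[1.0, 0.001, -0.002], [0.001, -1.0, -0.001], [-0.002, 0.001, -1.0]]
ft_force: [0.1, -0.3, 0.0]
grip_width: 0.0599
gripper_force: 0.0
```

```bash
python3 - <<'E'
from h import *
np.set_printoptions(precision=4,suppress=True)
s=env.observe();im=save("wrist","pics/w1.png");print(s["position"],env.observe()["position"])
c=im.astype(int);m=((c[...,1]>70)&(c[...,0]<c[...,1]*.6)&(c[...,2]<c[...,1]*.75)).astype(np.uint8)
k=max(cv2.findContours(m,0,2)[0],key=cv2.contourArea);h=cv2.convexHull(k)
P=np.array([atz("wrist",*p[0],.086,s) for p in h]);print(P.min(0),P.max(0),(P.min(0)+P.max(0))/2, cv2.minEnclosingCircle(P[:,:2].astype(np.float32)))
E
```

```text
[0.4272 0.307  0.1971] [0.4271 0.3102 0.1975]
[0.383 0.263 0.086] [0.4865 0.3673 0.086 ] [0.4348 0.3151 0.086 ] ((0.43456992506980896, 0.3150704503059387), 0.052361488342285156)
```

View pics/w1.png

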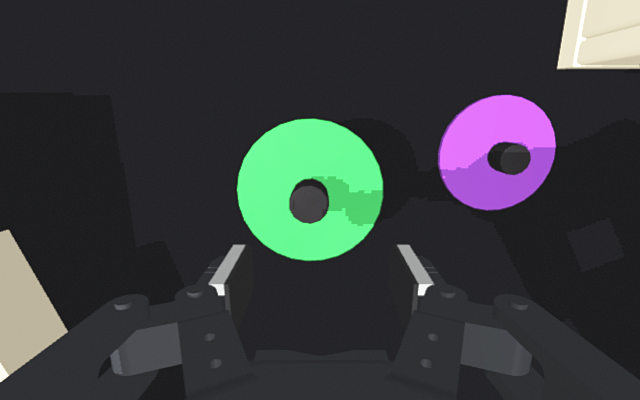

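The wrist picture shows the green lid centred at (310,190) with its knob at (309,202), its measured diameter right at 104.7 mm. The lid centre is about (0.434, 0.316).

Emit:
jog_arm(hand=[0.06, 0.06, 0.06, 0.06, 0.06], travel=[[0.006, 0.005, 0], [0, 0, -0.03], [0, 0, -0.03], [0, 0, -0.02], [0, 0, 0]], yaw=[0, 0, 0, 0, 0])

```text
time_s: 2.65
position: [0.4339, 0.309, 0.1173]
tool_rot: [[1.0, -0.002, -0.003], [-0.002, -1.0, -0.001], [-0.003, 0.001, -1.0]]
ft_force: [1.1, 0.1, 0.4]
grip_width: 0.0596
gripper_force: 0.0
```

Emit:
jog_arm(hand=[0.06, 0.06, 0.06, 0.06, 0.06], travel=[[0, 0.006, 0], [0, 0, -0.005], [0, 0, -0.004], [0, 0, 0], [0, 0, 0]], yaw=[0, 0, 0, 0, 0])

```text
time_s: 3.28
position: [0.434, 0.3161, 0.1094]
tool_rot: [[1.0, -0.0, 0.0], [-0.0, -1.0, 0.0], [0.0, -0.0, -1.0]]
ft_force: [-0.3, 0.5, -0.2]
grip_width: 0.0603
gripper_force: 0.0
```

Emit:
jog_arm(hand=[0.04, 0.03, 0.015, 0.015, 0.015], travel=[[0, 0, 0], [0, 0, 0], [0, 0, 0], [0, 0, 0], [0, 0, 0]], yaw=[0, 0, 0, 0, 0])

```text
time_s: 3.9
position: [0.4342, 0.3162, 0.1096]
tool_rot: [[1.0, -0.0, 0.001], [-0.0, -1.0, 0.0], [0.001, -0.0, -1.0]]
ft_force: [-0.1, 0.2, 4.0]
grip_width: 0.0244
gripper_force: 39.4
```

Emit:
jog_arm(hand=[0.015, 0.015, 0.015, 0.015, 0.015], travel=[[0, 0, 0.004], [0, 0, 0.008], [0, 0, 0.015], [0, 0, 0.025], [0, 0, 0.03]], yaw=[0, 0, 0, 0, 0])

```text
time_s: 4.53
position: [0.4338, 0.316, 0.1928]
tool_rot: [[1.0, -0.0, -0.0], [-0.0, -1.0, -0.0], [-0.0, 0.0, -1.0]]
ft_force: [-0.2, -0.5, -0.9]
grip_width: 0.0248
gripper_force: 39.3
```

Emit:
jog_arm(hand=[0.015, 0.015, 0.015, 0.015, 0.015], travel=[[0, 0, 0.04], [0, 0, 0.03], [0, 0, 0.01], [0, 0, 0], [0, 0, 0]], yaw=[0, 0, 0, 0, 0])

```text
time_s: 5.15
position: [0.4336, 0.3159, 0.2701]
tool_rot: [[1.0, -0.0, -0.002], [-0.0, -1.0, -0.001], [-0.002, 0.001, -1.0]]
ft_force: [0.1, -1.1, -1.0]
grip_width: 0.0247
gripper_force: 39.3
```

```bash
python3 - <<'E'
from h import *
s=env.observe();a=save("wrist","pics/w2.png");b=save("scene","pics/s2.png");print(s["position"],s["grip_width"])
cv2.imwrite("pics/c2.png",np.hstack([cv2.resize(a,(400,250))[:,:,::-1],cv2.resize(b[90:290,320:640],(400,250))[:,:,::-1]]))
E
```

```text
[0.43362757 0.31590503 0.27007195] 0.02466886101881659
```

View pics/c2.png

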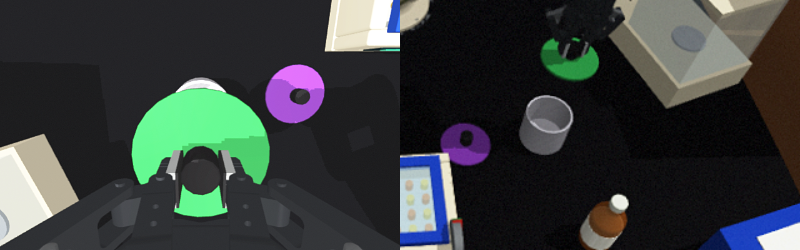

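The lid is held level at top right of the pot, and the pot stays in place. Now to the tile centre at (0.502, -0.321).

Emit:
jog_arm(hand=[0.015, 0.015, 0.015, 0.015, 0.015], travel=[[0.002, -0.02, 0], [0.004, -0.035, 0], [0.004, -0.048, 0], [0.005, -0.05, 0], [0.005, -0.05, 0]], yaw=[0, 0, 0, 0, 0])

```text
time_s: 5.88
position: [0.4536, 0.1107, 0.2711]
tool_rot: [[1.0, -0.001, -0.0], [-0.001, -1.0, -0.0], [-0.0, 0.0, -1.0]]
ft_force: [-0.1, -0.4, -0.4]
grip_width: 0.0244
gripper_force: 39.4
```

Emit:
jog_arm(hand=[0.015, 0.015, 0.015, 0.015, 0.015], travel=[[0.005, -0.05, 0], [0.005, -0.05, 0], [0.005, -0.05, 0], [0.005, -0.05, 0], [0.005, -0.05, 0]], yaw=[0, 0, 0, 0, 0])

```text
time_s: 6.5
position: [0.4782, -0.1393, 0.2711]
tool_rot: [[1.0, -0.001, -0.0], [-0.001, -1.0, 0.0], [-0.0, -0.0, -1.0]]
ft_force: [1.1, -0.1, -1.3]
grip_width: 0.0247
gripper_force: 39.4
```

Emit:
jog_arm(hand=[0.015, 0.015, 0.015, 0.015, 0.015], travel=[[0.008, -0.05, 0], [0.007, -0.05, 0], [0.006, -0.045, 0], [0.003, -0.03, -0.02], [0, -0.015, -0.03]], yaw=[0, 0, 0, 0, 0])

```text
time_s: 7.12
position: [0.5021, -0.3294, 0.2206]
tool_rot: [[1.0, -0.002, 0.001], [-0.002, -1.0, -0.001], [0.001, 0.001, -1.0]]
ft_force: [0.0, 0.8, -1.1]
grip_width: 0.0249
gripper_force: 39.4
```

Emit:
jog_arm(hand=[0.015, 0.015, 0.015, 0.015, 0.015], travel=[[0, 0, -0.04], [0, 0, -0.04], [0, 0, -0.03], [0, 0, 0], [0, 0, 0]], yaw=[0, 0, 0, 0, 0])

```text
time_s: 7.75
position: [0.5031, -0.3276, 0.1126]
tool_rot: [[1.0, -0.001, 0.001], [-0.001, -1.0, -0.001], [0.001, 0.001, -1.0]]
ft_force: [0.2, -0.9, 0.0]
grip_width: 0.0247
gripper_force: 39.4
```

Emit:
jog_arm(hand=[0.015, 0.015, 0.015, 0.015, 0.015], travel=[[0, 0.006, -0.03], [0, 0, -0.025], [0, 0, -0.006], [0, 0, 0], [0, 0, 0]], yaw=[0, 0, 0, 0, 0])

```text
time_s: 8.38
position: [0.5035, -0.3215, 0.0517]
tool_rot: [[1.0, -0.0, 0.002], [-0.0, -1.0, -0.002], [0.002, 0.002, -1.0]]
ft_force: [0.1, 0.2, -0.7]
grip_width: 0.0247
gripper_force: 39.4
```

Emit:
jog_arm(hand=[0.015, 0.015, 0.015, 0.015, 0.015], travel=[[0, 0, -0.002], [0, 0, -0.002], [0, 0, -0.001], [0, 0, -0.001], [0, 0, 0]], yaw=[0, 0, 0, 0, 0])

```text
time_s: 9.0
position: [0.503, -0.3209, 0.0442]
tool_rot: [[1.0, -0.0, -0.0], [-0.0, -1.0, 0.0], [-0.0, -0.0, -1.0]]
ft_force: [-0.3, 0.0, -0.4]
grip_width: 0.0245
gripper_force: 39.4
```

Emit:
jog_arm(hand=[0.015, 0.015, 0.015, 0.015, 0.015], travel=[[0, 0, -0.001], [0, 0, -0.001], [0, 0, 0], [0, 0, 0], [0, 0, 0]], yaw=[0, 0, 0, 0, 0])

```text
time_s: 9.62
position: [0.5031, -0.321, 0.0435]
tool_rot: [[1.0, -0.0, 0.001], [-0.0, -1.0, -0.001], [0.001, 0.001, -1.0]]
ft_force: [-3.9, 1.4, 9.9]
grip_width: 0.0243
gripper_force: 40.4
```

Contact made; release and rise.

Emit:
jog_arm(hand=[0.028, 0.035, 0.045, 0.055, 0.055], travel=[[0, 0, 0], [0, 0, 0], [0, 0, 0], [0, 0, 0], [0, 0, 0.01]], yaw=[0, 0, 0, 0, 0])

```text
time_s: 10.25
position: [0.5027, -0.3206, 0.0521]
tool_rot: [[1.0, -0.0, -0.001], [-0.0, -1.0, 0.001], [-0.001, -0.001, -1.0]]
ft_force: [-0.0, -0.8, -0.3]
grip_width: 0.0547
gripper_force: 0.0
```

Emit:
jog_arm(hand=[0.055, 0.055, 0.055, 0.055, 0.055], travel=[[0, 0, 0.03], [0, 0, 0.05], [0, 0, 0.05], [0, 0, 0.02], [0, 0, 0]], yaw=[0, 0, 0, 0, 0])

```text
time_s: 10.88
position: [0.5033, -0.3212, 0.2043]
tool_rot: [[1.0, -0.0, 0.003], [-0.0, -1.0, -0.003], [0.003, 0.003, -1.0]]
ft_force: [0.7, -0.1, 0.2]
grip_width: 0.0549
gripper_force: 0.0
```

Emit:
jog_arm(hand=[0.055, 0.055, 0.055, 0.055, 0.055], travel=[[-0.01, 0.04, 0], [-0.01, 0.05, 0], [-0.01, 0.06, 0], [0, 0.06, 0], [0, 0.05, 0]], yaw=[0, 0, 0, 0, 0])

```text
time_s: 11.5
position: [0.472, -0.0587, 0.2013]
tool_rot: [[1.0, 0.0, -0.002], [0.0, -1.0, 0.001], [-0.002, -0.001, -1.0]]
ft_force: [0.8, -0.9, -1.0]
grip_width: 0.0549
gripper_force: 0.0
```

Emit:
jog_arm(hand=[0.055, 0.055, 0.055, 0.055, 0.055], travel=[[0, 0.04, 0], [0, 0, 0], [0, 0, 0], [0, 0, 0], [0, 0, 0]], yaw=[0, 0, 0, 0, 0])

```text
time_s: 12.12
position: [0.473, -0.0217, 0.2021]
tool_rot: [[1.0, -0.002, -0.0], [-0.002, -1.0, 0.0], [-0.0, -0.0, -1.0]]
ft_force: [-0.2, 1.2, -0.2]
grip_width: 0.055
gripper_force: 0.0
```

```bash
python3 - <<'E'
from h import *
np.set_printoptions(precision=4,suppress=True)
s=env.observe();a=save("wrist","pics/w3.png");b=save("top","pics/t3.png");print(s["position"],s["tool_rot"])
c=a.astype(int);m=((c[...,0]>150)&(c[...,2]<110)&(c[...,1]<190)&(c[...,0]>c[...,1]*1.3)).astype(np.uint8)
k=max(cv2.findContours(m,0,2)[0],key=cv2.contourArea);x,y,w,h=cv2.boundingRect(k);print(x,y,w,h)
for p in((x,y),(x+w-1,y),(x,y+h-1),(x+w-1,y+h-1),(x+w/2-.5,y+h/2-.5)):print(p,atz("wrist",*p,.108,s),atz("wrist",*p,.124,s))
c=b.astype(int);m=((c[...,1]>80)&(c[...,0]<c[...,1]*.6)&(c[...,2]<c[...,1]*.75));m[:, :380]=0;m[:,480:]=0
y,x=np.nonzero(m);print("lid",atz("top",x.mean(),y.mean(),.02),m.sum())
cv2.imwrite("pics/c3.png",np.hstack([cv2.resize(a,(400,250))[:,:,::-1],cv2.resize(b[90:290,240:560],(400,250))[:,:,::-1]]))
E
```

```text
[ 0.473  -0.0217  0.2021] [[ 1.     -0.0015 -0.0003]
 [-0.0015 -1.      0.    ]
 [-0.0003 -0.     -1.    ]]
300 166 43 47
(300, 166) [ 0.5029 -0.008   0.108 ] [ 0.5056 -0.009   0.124 ]
(342, 166) [ 0.5029 -0.0351  0.108 ] [ 0.5055 -0.0341  0.124 ]
(300, 212) [ 0.4719 -0.0075  0.108 ] [ 0.4768 -0.0085  0.124 ]
(342, 212) [ 0.4719 -0.0355  0.108 ] [ 0.4768 -0.0345  0.124 ]
(321.0, 189.0) [ 0.4877 -0.0215  0.108 ] [ 0.4914 -0.0215  0.124 ]
lid [ 0.5003 -0.3199  0.02  ] 942
```

View pics/c3.png

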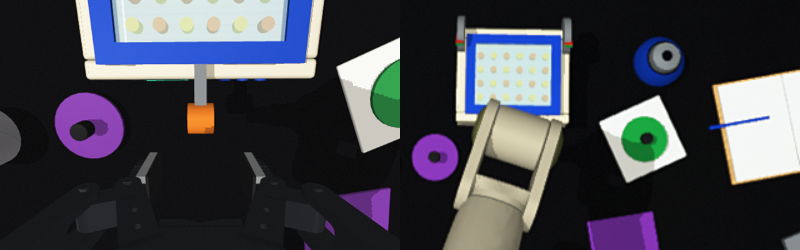

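The lid stands knob up on the middle of the white tile, within about 2 mm. The handle sits at (200,118) of the left picture, which is about (0.486, -0.0215, 0.108). Next I go down over it and pinch lightly.

Emit:
jog_arm(hand=[0.055, 0.055, 0.055, 0.055, 0.055], travel=[[0.013, 0, 0], [0, 0, -0.03], [0, 0, -0.03], [0, 0, -0.025], [0, 0, -0.011]], yaw=[0, 0, 0, 0, 0])

```text
time_s: 12.85
position: [0.4863, -0.0209, 0.1052]
tool_rot: [[1.0, -0.0, -0.001], [-0.0, -1.0, 0.0], [-0.001, -0.0, -1.0]]
ft_force: [0.5, 0.3, 0.1]
grip_width: 0.055
gripper_force: 0.0
```

Emit:
jog_arm(hand=[0.055, 0.055, 0.045, 0.036, 0.036], travel=[[0, 0, 0], [0, 0, 0], [0, 0, 0], [0, 0, 0], [0, 0, 0]], yaw=[0, 0, 0, 0, 0], grip_force=25)

```text
time_s: 13.48
position: [0.486, -0.0209, 0.1066]
tool_rot: [[1.0, -0.0, 0.0], [-0.0, -1.0, -0.0], [0.0, 0.0, -1.0]]
ft_force: [-0.4, -0.1, 0.0]
grip_width: 0.036
gripper_force: 0.0
```

```bash
python3 - <<'E'
from h import *
np.set_printoptions(precision=4,suppress=True)
s=env.observe();print(s["position"],s["ft_force"])
for t in np.arange(0,1.11,.1):print(round(t,2),.711-.225*np.cos(t),.106+.225*np.sin(t))
E
```

```text
[ 0.486  -0.0209  0.1066] [-0.3922 -0.124   0.0284]
0.0 0.486 0.106
0.1 0.48712406281244414 0.12846251874553632
0.2 0.4904850199857206 0.15070059942888878
0.3 0.4960492899467386 0.1724920464988014
0.4 0.5037612763493509 0.19361912701944636
0.5 0.513543923574666 0.21387074618594568
0.6 0.5252994866453223 0.233044556513883
0.7 0.53891050786099 0.2509489796284805
0.8 0.5542409903968878 0.2674051204523926
0.9 0.5711377571391005 0.28224855466618376
1.0 0.5894319811796686 0.29533097158177674
1.1 0.6089408726792451 0.306521656013823
```

Emit:
jog_arm(hand=[0.028, 0.015, 0.015, 0.015, 0.015], travel=[[0, 0, 0], [0, 0, 0], [0, 0, 0], [0, 0, 0], [0, 0, 0]], yaw=[0, 0, 0, 0, 0])

```text
time_s: 14.1
position: [0.486, -0.0216, 0.1064]
tool_rot: [[1.0, -0.0, -0.0], [-0.0, -1.0, -0.001], [-0.0, 0.001, -1.0]]
ft_force: [-2.3, -4.7, 2.0]
grip_width: 0.0255
gripper_force: 28.9
```

Emit:
jog_arm(hand=[0.015, 0.015, 0.015, 0.015, 0.015], travel=[[0, 0, 0.005], [0, 0, 0.007], [0.001, 0, 0.01], [0.002, 0, 0.011], [0.002, 0, 0.011]], yaw=[0, 0, 0, 0, 0])

```text
time_s: 14.72
position: [0.4907, -0.0215, 0.1504]
tool_rot: [[1.0, 0.0, -0.001], [0.0, -1.0, -0.001], [-0.001, 0.001, -1.0]]
ft_force: [1.4, -6.0, -3.1]
grip_width: 0.0258
gripper_force: 27.8
```

Emit:
jog_arm(hand=[0.015, 0.015, 0.015, 0.015, 0.015], travel=[[0.003, 0, 0.0135], [0.004, 0, 0.013], [0.0045, 0, 0.0125], [0.005, 0, 0.0125], [0.006, 0, 0.012]], yaw=[0, 0, 0, 0, 0])

```text
time_s: 15.35
position: [0.5137, -0.0215, 0.214]
tool_rot: [[1.0, -0.0, -0.0], [-0.0, -1.0, -0.001], [-0.0, 0.001, -1.0]]
ft_force: [4.5, -5.1, -4.7]
grip_width: 0.0256
gripper_force: 26.8
```

Emit:
jog_arm(hand=[0.015, 0.015, 0.015, 0.015, 0.015], travel=[[0.0068, 0, 0.0118], [0.0075, 0, 0.0112], [0.0082, 0, 0.0108], [0.0089, 0, 0.0102], [0.0096, 0, 0.0095]], yaw=[0, 0, 0, 0, 0])

```text
time_s: 15.98
position: [0.5542, -0.0213, 0.2674]
tool_rot: [[1.0, -0.0, -0.002], [-0.0, -1.0, -0.001], [-0.002, 0.001, -1.0]]
ft_force: [-1.0, -4.6, -2.5]
grip_width: 0.0255
gripper_force: 26.8
```

```bash
python3 - <<'E'
from h import *
np.set_printoptions(precision=4,suppress=True)
s=env.observe();a=save("wrist","pics/w4.png");b=save("scene","pics/s4.png");print(s["position"],s["ft_force"],s["wrist_torque"],s["grip_width"])
p=s["position"];print(np.arctan2(p[2]-.106,.711-p[0]),np.hypot(p[2]-.106,.711-p[0]))
cv2.imwrite("pics/c4.png",np.hstack([cv2.resize(a,(400,250))[:,:,::-1],cv2.resize(b[170:320,210:410],(400,300))[:250,:,::-1]]))
E
```

```text
[ 0.5542 -0.0213  0.2674] [-1.0257 -4.5571 -2.4888] [-0.5666  0.3755  0.18  ] 0.025458772257756772
0.8001259015497652 0.22503088779287087
```

View pics/c4.png

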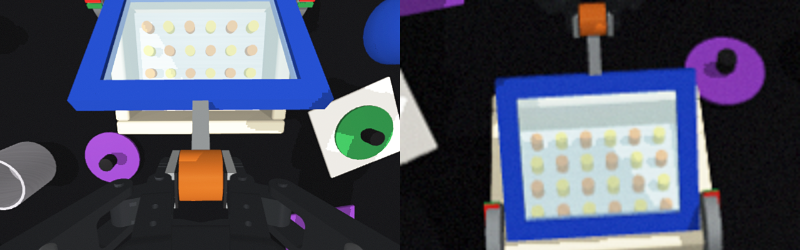

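The pads sit squarely on the disc and the cover is at about 0.80 rad on the measured arc. Now to about 1.02 rad.

Emit:
jog_arm(hand=[0.015, 0.015, 0.015, 0.015, 0.015], travel=[[0.0091, 0, 0.0084], [0.0096, 0, 0.0078], [0.0099, 0, 0.0073], [0.0104, 0, 0.0068], [0, 0, 0]], yaw=[0, 0, 0, 0, 0])

```text
time_s: 16.7
position: [0.5934, -0.0211, 0.2976]
tool_rot: [[1.0, -0.0, -0.0], [-0.0, -1.0, -0.0], [-0.0, 0.0, -1.0]]
ft_force: [-1.0, -3.9, 1.2]
grip_width: 0.0253
gripper_force: 27.6
```

```bash
python3 - <<'E'
from h import *
np.set_printoptions(precision=4,suppress=True)
s=env.observe();a=save("wrist","pics/w5.png");b=save("scene","pics/s5.png");print(s["position"],s["ft_force"],s["wrist_torque"],s["grip_width"])
p=s["position"];print(np.arctan2(p[2]-.106,.711-p[0]),np.hypot(p[2]-.106,.711-p[0]))
cv2.imwrite("pics/c5.png",np.hstack([cv2.resize(a,(400,250))[:,:,::-1],cv2.resize(b[230:330,230:390],(400,250),interpolation=2)[:,:,::-1]]))
E
```

```text
[ 0.5934 -0.0211  0.2976] [-0.967  -3.9406  1.2225] [-0.4761  0.1819  0.2254] 0.02534246056277285
1.0203425971998747 0.22475638841000228
```

View pics/c5.png

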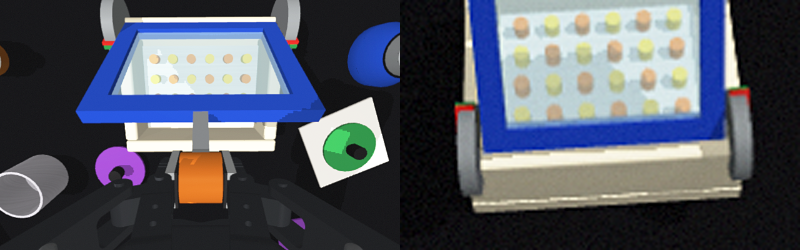

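The cover stands at about 1.02 rad, and the vertical force on the tool has turned from down to up, which confirms it is past balance. Easing back to 0.80.

Emit:
jog_arm(hand=[0.015, 0.015, 0.015, 0.015, 0.015], travel=[[-0.0052, 0, -0.0034], [-0.0052, 0, -0.0034], [-0.005, 0, -0.0036], [-0.005, 0, -0.0036], [-0.0048, 0, -0.0039]], yaw=[0, 0, 0, 0, 0])

```text
time_s: 17.42
position: [0.5679, -0.0212, 0.2794]
tool_rot: [[1.0, -0.0, 0.001], [-0.0, -1.0, -0.001], [0.001, 0.001, -1.0]]
ft_force: [1.7, -5.6, -0.1]
grip_width: 0.0255
gripper_force: 27.3
```

Emit:
jog_arm(hand=[0.015, 0.015, 0.015, 0.015, 0.015], travel=[[-0.0048, 0, -0.0039], [-0.0046, 0, -0.0042], [-0.0045, 0, -0.0042], [0, 0, 0], [0, 0, 0]], yaw=[0, 0, 0, 0, 0])

```text
time_s: 18.05
position: [0.5538, -0.0212, 0.267]
tool_rot: [[1.0, -0.0, -0.0], [-0.0, -1.0, -0.001], [-0.0, 0.001, -1.0]]
ft_force: [1.0, -5.4, -1.0]
grip_width: 0.0258
gripper_force: 27.1
```

Emit:
jog_arm(hand=[0.015, 0.015, 0.015, 0.015, 0.015], travel=[[0, 0, 0], [0, 0, 0], [0, 0, 0], [0, 0, 0], [0, 0, 0]], yaw=[0, 0, 0, 0, 0])

```text
time_s: 18.68
position: [0.5538, -0.0213, 0.267]
tool_rot: [[1.0, -0.001, -0.001], [-0.001, -1.0, -0.001], [-0.001, 0.001, -1.0]]
ft_force: [0.9, -5.5, -0.4]
grip_width: 0.0258
gripper_force: 27.1
```

```bash
python3 - <<'E'
from h import *
np.set_printoptions(precision=4,suppress=True)
s=env.observe();a=save("wrist","pics/w6.png");b=save("scene","pics/s6.png");t=save("top","pics/t6.png");print(s["position"],s["ft_force"],s["qvel"],s["grip_width"])
p=s["position"];print(np.arctan2(p[2]-.106,.711-p[0]),np.hypot(p[2]-.106,.711-p[0]))
cv2.imwrite("pics/c6.png",np.hstack([cv2.resize(a,(400,250))[:,:,::-1],cv2.resize(t[90:290,150:470],(400,250),interpolation=2)[:,:,::-1]]))
E
```

```text
[ 0.5538 -0.0213  0.267 ] [ 0.8709 -5.4736 -0.3939] [ 0.1216 -0.0899 -0.0573  0.0034 -0.1173 -0.0939] 0.025808837453756905
0.7974041971883914 0.22499593097073883
```

View pics/c6.png

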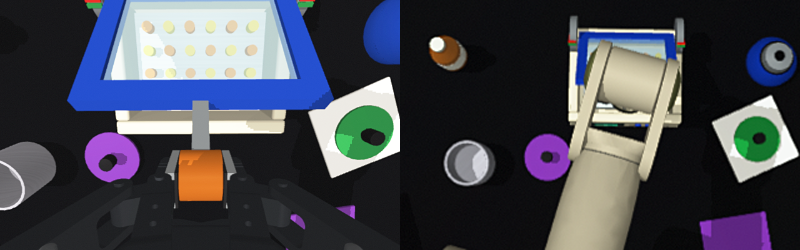

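The cover is steady at about 0.80 rad with the handle still pinched. The lid is on the tile and the bystanders are where they were. Handing in.

```bash
python3 -c "
from rig import env
print(env.close_job())"
```

```text
the job is handed in; nothing more can be done
None
```

The green lid stands knob up near the middle of the white tile, and the cover was raised to about 1.02 rad, eased back, and is held steady at about 0.80 rad; job handed in at about 19 s, verdict not reported.

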